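# Pry the snap-fit cover of a magnet terminal box loose

### The job

Take the flat pry blade, put its tip into the notch in the front wall of the grey terminal box, under the edge of the shut cover, and pry that edge up until it has snapped past the two roller clips. Leave the cover on the box with its notched edge sprung up and resting on the rollers, and lay the blade flat on the bench again, clear of the box. Touch the cover with the blade only, never with the gripper, and leave everything else on the bench where it is.

Things in the scene. Friction and masses are not known exactly. Their poses are not given: they have to be found in the camera images.
- box: Grey metal terminal box fixed to the bench, 140 mm long (its x), 110 mm wide (its y), small foot on each long side. Origin: centre of its underside, z up. Its notched front wall faces its -x, outer face at x = -70 mm. The cover lies on a seat 50 mm up; rims 58 mm high at both sides and back. Below the cover it is hollow: free for 50 mm behind the notch above 36 mm height.
- notch (a point): Middle of the notch mouth, on the outer face of the box's front wall (box x -70, y 0, z 43 mm). The notch is 32 mm wide, between the two roller clips, and open from its sill at 36 mm height up to the cover's underside at 50 mm; the wall is 10 mm thick. From here to the box's origin is, seen from above, the way in.
- clips (a point): Midpoint between the two sprung steel roller clips, at the rollers' axis (box x -68, y 0, z 62 mm). The rollers, 16 mm diameter and 20 mm long, stand on the front wall at box y = +34 and -34 mm, tops 70 mm above the bench, and reach about 4 mm over the cover's front edge, which holds it shut. They give way outwards by springs.
- cover: Loose flat aluminium cover 126 x 98 x 5 mm, 0.11 kg. Origin on its underside at the box's centre, axes as the box's when shut. Prying its front edge up takes 6 to 10 N; 19 mm up it has passed the rollers, which spring back under it and hold the edge up, the cover leaning about 8 degrees to the back, whose edge stays in its seat. Lifting the edge 25 mm is surely enough.
- cover_edge (a point): Middle of the cover's front lower edge, above the notch, 6 mm inside the box's outer face. It is 50 mm above the bench when the cover is shut and about 67 mm when it is sprung free on the rollers.
- blade: Flat pry tool, 190 mm long, 0.16 kg, lying on the bench. Square wooden handle 110 mm long, 24 wide, 26 high (its x -95 to +15 mm); flat steel blade 80 mm long, 20 wide, 3 thick (2 in the last 10 mm) pointing to its +x (x +15 to +95) at mid-height of the handle, 13 mm above its underside. Origin: middle of its length, on the underside; z up.
- blade_tip (a point): Middle of the blade's free end (tool x +95, z 13 mm).
- blade_grip (a point): A good place to take the tool across its handle: middle of the handle's section, 20 mm behind the handle's front end (tool x -5, z 13 mm), 100 mm behind the tip. The handle is 24 mm wide there.
- shim1: Bystander: loose flat galvanised shim tab, 80 x 38 x 5 mm, lying on the bench. Origin: centre of its underside.
- shim2: Bystander: loose flat galvanised shim tab, 80 x 38 x 5 mm, lying on the bench. Origin: centre of its underside.
- shim3: Bystander: loose flat galvanised shim tab, 80 x 38 x 5 mm, lying on the bench. Origin: centre of its underside.
- shim4: Bystander: loose flat galvanised shim tab, 80 x 38 x 5 mm, lying on the bench. Origin: centre of its underside.
- shim5: Bystander: loose flat galvanised shim tab, 80 x 38 x 5 mm, lying on the bench. Origin: centre of its underside.
- mallet_head: Bystander: loose black rubber mallet head, a lying cylinder 95 mm long, 54 mm diameter. Origin: centre of its underside.
- ti_spacer: Bystander: loose polished titanium ring spacer, 64 mm outside, 36 mm inside diameter, 30 mm high. Origin: centre of its underside.
- nylon_wedge: Bystander: loose yellow nylon wedge, 100 mm long, 34 mm wide, up to 34 mm high. Origin: centre of its underside.
Things that resemble listed ones, but are neither listed nor needed, are in the scene too. What is shaped like the box but turquoise or yellow is not meant.

How it is judged (in metres and radians):
On the way, in this order (a step that is already met when the one before it is completed fails the run):
1. the blade's tip is in the notch under the edge of the cover, which is still shut (x of blade_tip in the frame of box between -0.062 and 0.02 m and y of blade_tip in the frame of box between -0.02 and 0.02 m and z of blade_tip in the frame of box between 0.032 and 0.056 m and z of cover_edge in the frame of box below 0.055 m), for 0.1 s.
2. the blade has pried the cover's edge up past the roller clips (z of cover_edge in the frame of box above 0.064 m and contact force between blade and cover above 0.1 N), for 0.1 s.
At the end, for the whole second after the job is handed in: The cover is at rest on the box, within 20 mm of its place lengthways and sideways, its notched edge up on the rollers, 60 to 85 mm above the bench (50 when shut); the blade lies still and flat on the bench (within 6 mm and 0.12 rad), released, touching neither box nor cover (z of cover_edge in the frame of box between 0.06 and 0.085 m and x of cover in the frame of box between -0.02 and 0.02 m and y of cover in the frame of box between -0.02 and 0.02 m and linear speed of each of cover, blade below 0.02 m/s and height (world z) of blade below 0.006 m and angle between blade's own z axis and vertical below 0.12 rad and contact force between blade and box below 0.1 N and contact force between blade and cover below 0.1 N and contact force between blade and the arm below 0.1 N and contact force between blade and the fingers below 0.1 N).
It fails at once if the gripper or arm touches the cover (contact force between any of the fingers, the arm and cover above 0.5 N).
It fails at once if a bystander is moved by more than 30 mm (distance of any of shim1, shim2, shim3, shim4, shim5, mallet_head, ti_spacer, nylon_wedge from where it was at the start of the episode above 0.03 m).
It also fails if it takes over 48 s, if anything falls off the work surface, if the arm or the gripper's body presses on something with over 40 N, if the wrist force passes 120 N, or if a joint passes its speed limit or range.

### The arm

A 6-joint arm with a two-finger parallel gripper is mounted at the origin on the work surface. World frame = base frame: x ahead of the robot, y to its left, z up, the work surface at z = 0. Lengths are in mm, angles in rad, forces in N, time in s.
With the tool pointing down it reaches from about 250 to 800 mm from the base axis. Payload 3.9 kg.
Tool frame: the origin (TCP) lies midway between the tips of the shut fingers; the grasp point (between the pads) lies 19 mm behind it (pinch_z is the distance from the TCP to the grasp point, in mm); y points along the fingers, z is the direction in which the jaws open and shut, and the axes are right-handed (so a half turn about y gives the same grasp; the last joint's range is limited). The gripper opens to 85 mm and grips with 20 to 120 N. Pads are 22 mm wide; open, the fingers measure 114 mm over their backs; the gripper's body (76 mm by 85 mm) begins 54 mm behind the grasp point. The pads swing forward as they close: fully open they stand 13 mm farther back than shut.
Start: joints at [-1.259, 0.26, -0.138, 1.173, 0, 1.571], TCP at [161.051, -499.678, 231.304] pointing down, gripper open.
Joint ranges: [-2.78, 2.78], [-0.83, 1.72], [-1.28, 1.37], [-1.9, 2.12], [-1.57, 1.48], [-3.14, 3.14]. Speed limits (rad/s): [2.57, 2.57, 3.14, 3.14, 3.14, 3.14].

### API

Orientations are given as a unit quaternion [w, x, y, z].
In Python, from rig import * gives the robot as it stands.
- The arm moves only by the tool apply_moves, never from a script. Its argument "motion" is one flat list of numbers, 7 for each row, row after row: the turn, a rotation vector about the tool's x, y, z in rad, then the shift along the tool's x, y, z in m, then the finger opening in m, from 0 to 0.0854. A call has 1 to 10 rows; each row shifts and turns the commanded pose from where the row before left it, along the tool's axes as they then stand; what a row does not reach is not made up. A row lasts 1/10 s, in which the tool goes at most 50 mm and 8.59 degrees, less where a joint would pass 70% of its speed; a pose out of reach is approached as far as the arm can. A call is refused whole if a number of a shift passes 0.05 or a number of a turn 0.15, either way. A call with a gripper value outside its range is refused whole. The fingers move at their own pace and stop on an object; the grip force is fixed at half the most. Time passes only in rows, so rows that do not move let the fingers close. It gives the time, the measured TCP pose, the force and the opening at its end, in the units of the state.
- get_state(): the state, without advancing time (a new reading comes with each control period).
- snapshot(name): name is "side" or "top"; returns a dict with "frame" (384x512x3 uint8, blue, green, red), "intrinsics" (3x3 intrinsics, pixels), "R" (3x3) and "t" (3): a world point X has camera coordinates R X + t. Camera axes: x right, y down, z forward; pixel columns grow to the right and rows downward; lengths in mm; the calibration is good to about 2 mm. A picture is of the moment at which its call begins. There is no depth.
- sign_off(): hands the job in, once; it reports no verdict.
The state is a dict: "time": time; "q": joint angles; "qd": joint speeds; "effort": joint torques, N m; "ee_pos": TCP position; "ee_rot": TCP orientation; "ft_force": force on the tool from outside, world axes, zero at the start; "wrist_torque": the same for the moment, N m; "grip_width": opening from 0.0 (shut) to 1.0 (fully open).
Only numpy, scipy, OpenCV 4.12 (cv2) and the standard library are available. Lean on these libraries where they do the work, as an engineer would, in place of code of your own. Each camera call takes 0.05 s, during which the arm holds its last target. There are 200 camera calls.

## Working session

There is one attempt and no reset: what is moved stays moved. The work goes in short steps, Python scripts to look and compute and a tool call to move; the robot and the scene stay as the last step left them, time stands still between calls to the robot, and variables do not carry over. Pictures are saved under pics/ and viewed, about 8 in all and at most 12, crops included, and the job is handed in when it is done.

Besides the shell and the picture viewer there is one more tool, called after "Call:" as name(argument=value, ...) on one line, values as JSON. apply_moves: Moves the arm, as the interface text tells. Its arguments: {"type":"object","properties":{"motion":{"type":"array"}},"required":["motion"]}

```bash
mkdir -p pics
python3 - <<'E'
from rig import *
import cv2,pickle
print(get_state())
for n in("top","side"):
    s=snapshot(n);cv2.imwrite(f"pics/{n}0.png",s["frame"]);pickle.dump(s,open(f"{n}.pkl","wb"))
    print(n,s["intrinsics"],s["R"],s["t"])
E
```

```text
{'time': 0.0, 'q': array([-1.25900512e+00,  2.60632791e-01, -1.39424068e-01,  1.17268841e+00,
       -3.53226500e-05,  1.57081862e+00]), 'qd': array([-1.18204743e-03, -9.59755650e-04,  5.98346226e-05,  1.09683317e-03,
        5.32852260e-06,  9.36921910e-06]), 'effort': array([-5.78838080e-04, -4.05676246e+01,  2.53921205e+01,  1.87111268e-02,
       -3.12714865e-04,  8.59842810e-07]), 'ee_pos': array([ 160.82396104, -499.01964453,  230.47095561]), 'ee_rot': array([ 0.10966171, -0.10990037,  0.69921125, -0.69785374]), 'ft_force': array([ 1.03001061, -0.28976478, -0.30106088]), 'wrist_torque': array([ 0.02342012, -0.01489444, -0.01442606]), 'grip_width': 0.996497080611114}
top [[348.04993028   0.         260.65898435]
 [  0.         348.04993028 187.19394268]
 [  0.           0.           1.        ]] [[ 2.01725278e-03 -9.99835226e-01 -1.80402655e-02]
 [-9.92161749e-01  2.52912066e-04 -1.24959993e-01]
 [ 1.24943965e-01  1.81509372e-02 -9.91997757e-01]] [ -46.77715864  501.50484462 1001.33452563]
side [[372.05417024   0.         252.27870588]
 [  0.         372.05417024 191.62300108]
 [  0.           0.           1.        ]] [[-0.93242278 -0.36111825  0.01346723]
 [-0.20790182  0.50558384 -0.83735406]
 [ 0.29557501 -0.78356786 -0.54649503]] [443.89888637 194.93371592 885.16357888]
```

View pics/top0.png

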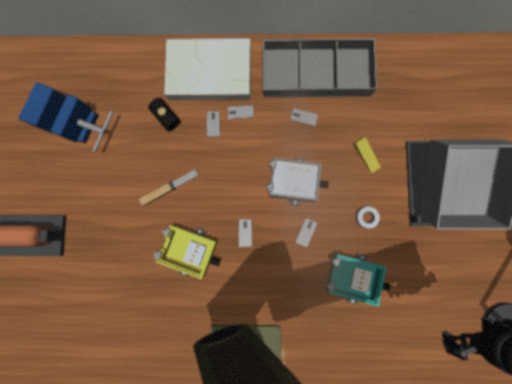

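View pics/side0.png

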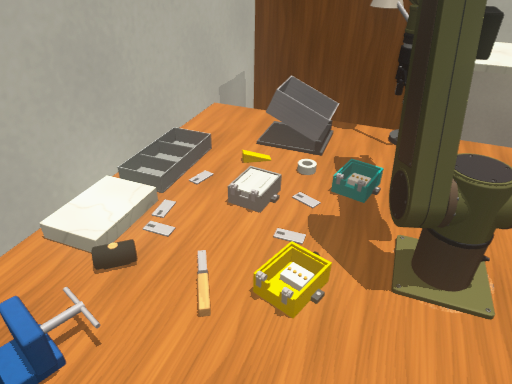

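Only one pry tool shows: wooden handle at about (155,193), blade tip about (197,173) in the top view. There are three box shapes: grey at (296,180), turquoise at (358,278) and yellow at (188,250). I choose the grey one, as described. Next is a close crop and a first measurement.

```bash
cat > h.py <<'E'
import numpy as np,pickle,cv2
def ray(s,uv,z):
    d=s["R"].T@np.linalg.inv(s["intrinsics"])@np.array([uv[0],uv[1],1.]); c=-s["R"].T@s["t"]
    return c+d*(z-c[2])/d[2]
def proj(s,X):
    p=s["intrinsics"]@(s["R"]@np.asarray(X,float)+s["t"]); return p[:2]/p[2]
def tri(s1,u1,s2,u2):
    A=[];b=[]
    for s,u in((s1,u1),(s2,u2)):
        K=s["intrinsics"];P=K@np.c_[s["R"],s["t"]]
        for i in(0,1): r=u[i]*P[2]-P[i];A.append(r[:3]);b.append(-r[3])
    return np.linalg.lstsq(np.array(A),np.array(b),rcond=None)[0]
E
python3 - <<'E'
from h import *
t=pickle.load(open("top.pkl","rb"));s=pickle.load(open("side.pkl","rb"))
a=cv2.resize(t["frame"][140:220,130:335],None,fx=3.9,fy=3.9,interpolation=cv2.INTER_CUBIC)
b=cv2.resize(s["frame"][160:215,220:290],None,fx=5,fy=5,interpolation=cv2.INTER_CUBIC)
c=cv2.resize(s["frame"][245:320,185:220],None,fx=3.6,fy=3.6,interpolation=cv2.INTER_CUBIC)
im=np.zeros((600,800,3),np.uint8);im[:a.shape[0],:a.shape[1]]=a
im[315:315+275,:350]=b;im[315:315+270,400:526]=c
cv2.imwrite("pics/crop1.png",im)
f=t["frame"][150:220,130:205].astype(int);hsv=cv2.cvtColor(t["frame"],cv2.COLOR_BGR2HSV)
print(hsv[193,155],hsv[178,188],hsv[205,160],hsv[180,296])
E
```

```text
[ 17 109 182] [ 15   3 153] [ 12 150 133] [114   7 183]
```

View pics/crop1.png

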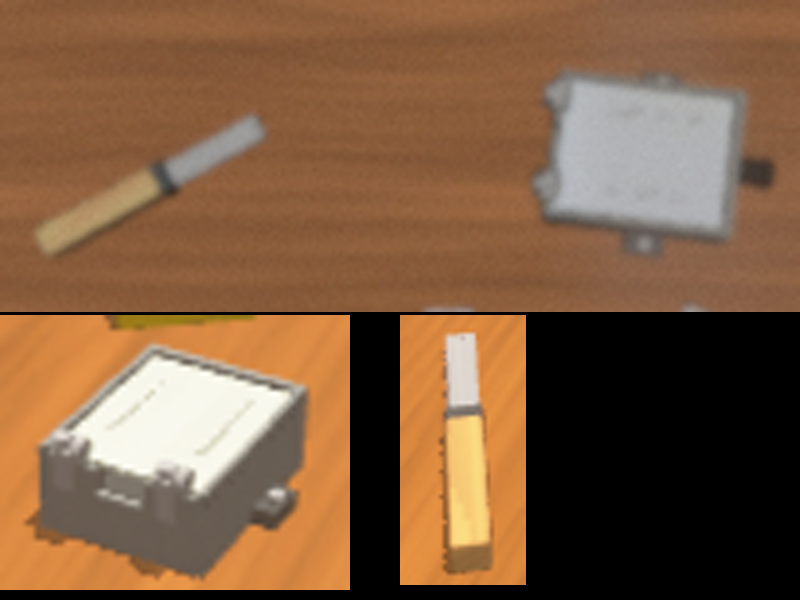

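Run:
```python
from h import *
t=pickle.load(open("top.pkl","rb"));s=pickle.load(open("side.pkl","rb"))
def comp(im,m,seed):
    n,l,st,c=cv2.connectedComponentsWithStats(m.astype(np.uint8)); return l==l[seed[1],seed[0]]
k=4
def up(s,x0,x1,y0,y1): return cv2.cvtColor(cv2.GaussianBlur(cv2.resize(s["frame"][y0:y1,x0:x1],None,fx=k,fy=k,interpolation=cv2.INTER_LINEAR),(5,5),0),cv2.COLOR_BGR2HSV)
def px(p,x0,y0): return ((p[0]+.5)/k-.5+x0,(p[1]+.5)/k-.5+y0)
# tool
h=up(t,130,210,160,215);S=h[...,1];V=h[...,2]
for nm,m,seed,z in(("whole",(S<125),(188,178),20),("steel",(S<60)&(V>110),(188,178),15),("handle",(S<128)&(S>70)&(V>150),(155,193),26)):
    mm=comp(h,m,((seed[0]-130)*k,(seed[1]-160)*k)).astype(np.uint8)
    c=max(cv2.findContours(mm,0,2)[0],key=cv2.contourArea);r=cv2.minAreaRect(c);B=cv2.boxPoints(r)
    W=np.array([ray(t,px(p,130,160),z)[:2] for p in B]);print(nm,mm.sum(),W.round(1).tolist(),np.linalg.norm(W[1]-W[0]),np.linalg.norm(W[2]-W[1]))
h=up(t,255,340,145,215);S=h[...,1];V=h[...,2]
print("V prof",V[35*k,::4].tolist());print(S[35*k,::4].tolist())
for nm,m,z in(("cover",(V>165)&(S<40),55),("box",(S<80),50)):
    mm=comp(h,m,((296-255)*k,(180-145)*k)).astype(np.uint8)
    if nm=="cover": mm=cv2.morphologyEx(mm,2,np.ones((25,25)))
    else: mm=cv2.morphologyEx(mm,2,np.ones((50,50)))
    c=max(cv2.findContours(mm,0,2)[0],key=cv2.contourArea);r=cv2.minAreaRect(c);B=cv2.boxPoints(r)
    W=np.array([ray(t,px(p,255,145),z)[:2] for p in B]);print(nm,mm.sum(),W.round(1).tolist(),np.linalg.norm(W[1]-W[0]),np.linalg.norm(W[2]-W[1]), W.mean(0))
# hand-picked points from crop
g=lambda u,v:(u/3.9+130-.37,v/3.9+140-.37)
for nm,p,z in(("rolA",g(557,95),66),("rolB",g(545,186),66),("bk1",g(743,92),58),("bk2",g(733,240),58),("fr1",g(563,72),58),("fr2",g(545,217),58)): print(nm,ray(t,p,z).round(1))
q=lambda u,v:(u/5+220-.4,(v-315)/5+160-.4)
for nm,p,z in(("rolB",q(72,443),66),("rolA",q(178,475),66),("notch mid low",q(121,497),36),("bk",q(305,388),58),("notch top",q(123,474),50)): print("side",nm,ray(s,p,z).round(1))
for nm,p in(("tip",(462,335)),("colL",(444,410)),("colR",(482,410))):
    print("side",nm,ray(s,((p[0]-400)/3.6+185-.36,(p[1]-315)/3.6+245-.36),14.5).round(1))
```

```text
whole 9519 [[470.5, 326.5], [566.0, 152.2], [539.2, 137.4], [444.2, 311.2]] 198.7077580021093 30.642811515072673
steel 2842 [[521.2, 225.1], [560.4, 154.5], [541.6, 143.9], [502.6, 214.4]] 80.77672986879774 21.580522587803767
handle 3843 [[468.5, 322.7], [517.9, 236.1], [497.4, 224.1], [448.3, 310.4]] 99.61180425191884 23.750427634414883
V prof [134, 134, 135, 134, 133, 133, 133, 135, 133, 134, 134, 134, 135, 134, 129, 120, 118, 130, 156, 180, 189, 191, 190, 188, 188, 187, 186, 186, 185, 184, 182, 181, 183, 184, 181, 181, 181, 182, 183, 181, 181, 182, 182, 183, 183, 181, 182, 180, 181, 182, 183, 182, 182, 180, 181, 181, 180, 181, 182, 181, 175, 159, 140, 129, 122, 115, 111, 110, 113, 117, 117, 117, 121, 127, 132, 135, 137, 137, 137, 137, 137, 139, 137, 135, 136]
[145, 147, 147, 148, 150, 150, 148, 144, 144, 145, 143, 143, 142, 143, 136, 106, 50, 12, 7, 11, 11, 11, 11, 9, 9, 10, 8, 10, 10, 7, 6, 6, 7, 7, 4, 4, 6, 7, 7, 7, 6, 6, 7, 7, 7, 7, 7, 6, 6, 7, 7, 6, 7, 6, 6, 6, 6, 7, 7, 6, 4, 2, 7, 16, 31, 60, 94, 114, 122, 122, 124, 129, 129, 133, 133, 132, 132, 132, 132, 134, 134, 132, 132, 134, 135]
cover 20552 [[483.5, -78.3], [576.2, -89.3], [561.4, -211.2], [469.2, -198.8]] 93.31949532234569 122.7506444433985 [ 522.56128937 -144.39363511]
box 30976 [[463.2, -70.0], [584.9, -75.1], [578.5, -223.3], [457.2, -216.0]] 121.86839006567183 148.30226478655462 [ 520.94733068 -146.11123393]
rolA [564.7 -80.9  66. ]
rolB [496.8 -71.9  66. ]
bk1 [ 568.3 -219.5   58. ]
bk2 [ 457.8 -210.    58. ]
fr1 [583.7 -85.5  58. ]
fr2 [474.7 -72.   58. ]
side rolB [565.2 -80.7  66. ]
side rolA [496.2 -72.3  66. ]
side notch mid low [534.5 -80.9  36. ]
side bk [ 462.6 -205.9   58. ]
side notch top [534.6 -84.2  50. ]
side tip [551.3 152.   14.5]
side colL [528.9 219.6  14.5]
side colR [506.2 210.5  14.5]
```

Side and top views agree within about 2 mm. The box centre is about (522.5, -144), with the way in along (-0.120, -0.993). The blade's tip is about (551, 150), its heading about (0.484, -0.875), and its grip point about (503, 237).

```bash
cat > go.py <<'E'
from rig import *
import numpy as np,sys
from scipy.spatial.transform import Rotation as Ro
def pose():
    s=get_state();q=s["ee_rot"];return s,np.array(s["ee_pos"]),Ro.from_quat([q[1],q[2],q[3],q[0]])
def delta(target,head=None,pitch=0):
    """head: world heading angle of the pry blade; prints total rotvec and shift in target axes / in current axes"""
    s,p,R=pose();out=None
    T=R
    if head is not None:
        best=None
        for sg in(1,-1):
            d=np.array([np.cos(head),np.sin(head),0]);z=sg*np.array([-d[1],d[0],0]);y=np.array([0,0,-1.]);x=np.cross(y,z)
            C=Ro.from_matrix(np.c_[x,y,z])
            C=Ro.from_rotvec(-pitch*np.array([-d[1],d[0],0]))*C
            rv=(R.inv()*C).as_rotvec()
            if best is None or np.linalg.norm(rv)<np.linalg.norm(best[0]):best=(rv,C)
        rv,T=best;print("rotvec",rv.round(4))
    D=(np.array(target)-p)/1000
    print("t",s["time"],"p",p.round(1),"ft",np.round(s["ft_force"],1),"tq",np.round(s["wrist_torque"],2),"grip",s["grip_width"])
    print("axes",R.as_matrix().round(3).tolist())
    print("shift after turn",T.inv().apply(D).round(4),"before turn",R.inv().apply(D).round(4))
E
python3 - <<'E'
from go import *
delta([502.8,237,100],-1.066)
E
```

```text
rotvec [1.5000e-03 1.3778e+00 1.2000e-03]
t 0.1 p [ 160.8 -499.1  230.6] ft [-0.1 -0.2 -0.3] tq [ 0.03 -0.07  0.03] grip 1.001610419593285
axes [[-0.952, -0.001, 0.307], [-0.307, 0.002, -0.952], [0.0, -1.0, -0.002]]
shift after turn [ 0.4789  0.1306 -0.6553] before turn [-0.5513  0.1316 -0.5955]
```

Call:
apply_moves(motion=[0,0,0,-0.032,0,-0.035,0.085,0,0,0,-0.032,0,-0.035,0.085,0,0,0,-0.032,0,-0.035,0.085,0,0,0,-0.032,0,-0.035,0.085,0,0,0,-0.032,0,-0.035,0.085,0,0,0,-0.032,0,-0.035,0.085,0,0,0,-0.032,0,-0.035,0.085,0,0,0,-0.032,0,-0.035,0.085,0,0,0,-0.032,0,-0.035,0.085,0,0,0,-0.032,0,-0.035,0.085])

```text
time: 1.1
ee_pos: [358.4, -66.5, 231.2]
ee_rot: [-0.11, 0.11, -0.698, 0.699]
ft_force: [0.3, -0.8, -0.2]
grip_width: 0.996
```

Call:
apply_moves(motion=[0,0,0,-0.032,0,-0.035,0.085,0,0,0,-0.032,0,-0.035,0.085,0,0,0,-0.032,0,-0.035,0.085,0,0,0,-0.032,0,-0.035,0.085,0,0,0,-0.032,0,-0.035,0.085,0,0,0,-0.032,0,-0.035,0.085,0,0.14,0,0,0,0,0.085,0,0.14,0,0,0,0,0.085,0,0.14,0,0,0,0,0.085,0,0.14,0,0,0,0,0.085])

```text
time: 2.1
ee_pos: [498.5, 32.3, 231.0]
ee_rot: [-0.02, -0.005, 0.752, -0.658]
ft_force: [-0.3, 0.4, 0.9]
grip_width: 0.991
```

Call:
apply_moves(motion=[0,0.14,0,0,0,0,0.085,0,0.14,0,0,0,0,0.085,0,0.14,0,0,0,0,0.085,0,0.14,0,0,0,0,0.085,0,0.14,0,0,0,0,0.085,0,0.11,0,0,0,0,0.085,0,0,0,0,0,0,0.085])

```text
time: 2.8
ee_pos: [434.0, -160.8, 231.4]
ee_rot: [-0.231, 0.149, 0.775, -0.57]
ft_force: [0.5, 0.6, 0.5]
grip_width: 0.994
```

Run:
```python
from go import *
delta([502.8,237,80],-1.066)
```

```text
rotvec [0.1936 0.5108 0.2515]
t 2.8 p [ 434.  -160.8  231.4] ft [0.5 0.6 0.5] tq [-0.22 -0.07 -0.02] grip 0.9942751590265555
axes [[-0.849, -0.033, -0.528], [0.494, 0.307, -0.814], [0.189, -0.951, -0.244]]
shift after turn [ 0.3149  0.1514 -0.2526] before turn [ 0.1094  0.2639 -0.3229]
```

Run:
```python
from go import *
print(get_state()["q"].round(3))
```

```text
[-0.528  0.289 -0.144  1.328  0.251  3.141]
```

Run:
```python
from go import *
s,p,R=pose()
for sg in(1,-1):
    h=-1.066;d=np.array([np.cos(h),np.sin(h),0]);z=sg*np.array([-d[1],d[0],0]);y=np.array([0,0,-1.])
    C=Ro.from_matrix(np.c_[np.cross(y,z),y,z]);print(sg,(R.inv()*C).as_rotvec())
# level out first: smallest turn making tool y point down
y=R.inv().apply([0,0,-1]);ax=np.cross([0,1,0],y);print("level",ax/np.linalg.norm(ax)*np.arccos(y[1]))
```

```text
1 [ 0.33702279 -2.59844015 -0.25935473]
-1 [0.19357086 0.51078128 0.25153885]
level [ 0.24850227 -0.          0.19182053]
```

Call:
apply_moves(motion=[0.017,-0.13,-0.013,0,0,0,0.085,0.017,-0.13,-0.013,0,0,0,0.085,0.017,-0.13,-0.013,0,0,0,0.085,0.017,-0.13,-0.013,0,0,0,0.085,0.017,-0.13,-0.013,0,0,0,0.085,0.017,-0.13,-0.013,0,0,0,0.085,0.017,-0.13,-0.013,0,0,0,0.085,0.017,-0.13,-0.013,0,0,0,0.085,0.017,-0.13,-0.013,0,0,0,0.085,0.017,-0.13,-0.013,0,0,0,0.085])

```text
time: 3.8
ee_pos: [435.8, -156.9, 231.9]
ee_rot: [0.244, -0.295, 0.714, -0.586]
ft_force: [-0.3, -0.1, 0.7]
grip_width: 0.992
```

Call:
apply_moves(motion=[0.017,-0.13,-0.013,0,0,0,0.085,0.017,-0.13,-0.013,0,0,0,0.085,0.017,-0.13,-0.013,0,0,0,0.085,0.017,-0.13,-0.013,0,0,0,0.085,0.017,-0.13,-0.013,0,0,0,0.085,0.017,-0.13,-0.013,0,0,0,0.085,0.017,-0.13,-0.013,0,0,0,0.085,0.017,-0.13,-0.013,0,0,0,0.085,0.017,-0.13,-0.013,0,0,0,0.085,0.017,-0.13,-0.013,0,0,0,0.085])

```text
time: 4.8
ee_pos: [435.6, -156.8, 232.0]
ee_rot: [0.612, -0.611, 0.353, -0.356]
ft_force: [0.9, 1.4, 0.3]
grip_width: 0.994
```

Run:
```python
from go import *
print(get_state()["q"].round(3))
delta([502.8,237,80],-1.066)
```

```text
[-0.346  0.15  -0.28   1.136  0.     0.705]
rotvec [-0.0033  0.0152  0.0035]
t 4.8 p [ 435.6 -156.8  232. ] ft [0.9 1.4 0.3] tq [-0.03  0.01  0.04] grip 0.9936232074555437
axes [[0.497, 0.005, 0.868], [-0.868, -0.001, 0.497], [0.004, -1.0, 0.003]]
shift after turn [-0.3122  0.152   0.2493] before turn [-0.3089  0.1517  0.2535]
```

Call:
apply_moves(motion=[0,0,0,-0.0343,0,0.0282,0.085,0,0,0,-0.0343,0,0.0282,0.085,0,0,0,-0.0343,0,0.0282,0.085,0,0,0,-0.0343,0,0.0282,0.085,0,0,0,-0.0343,0,0.0282,0.085,0,0,0,-0.0343,0,0.0282,0.085,0,0,0,-0.0343,0,0.0282,0.085,0,0,0,-0.0343,0,0.0282,0.085,0,0,0,-0.0343,0,0.0282,0.085,-0.003,0.015,0.003,0,0,0,0.085])

```text
time: 5.8
ee_pos: [505.5, 241.7, 231.1]
ee_rot: [0.61, -0.608, 0.36, -0.359]
ft_force: [-0.4, -0.4, -0.3]
grip_width: 0.994
```

Call:
apply_moves(motion=[0,0,0,0,0.038,0,0.085,0,0,0,0,0.038,0,0.085,0,0,0,0,0.038,0,0.085,0,0,0,0,0.038,0,0.085,0,0,0,0,0,0,0.085])

```text
time: 6.3
ee_pos: [500.1, 233.4, 74.8]
ee_rot: [-0.604, 0.611, -0.364, 0.359]
ft_force: [-0.9, -0.9, -0.5]
grip_width: 0.994
```

Run:
```python
from go import *
from h import *
delta([502.8,237,2],-1.066)
im=np.zeros((480,800,3),np.uint8)
t=snapshot("top");s=snapshot("side")
im[:,:400]=cv2.resize(t["frame"][150:246,120:200],(400,480));im[:,400:]=cv2.resize(s["frame"][236:332,160:240],(400,480));cv2.imwrite("pics/p2.png",im)
```

```text
rotvec [ 0.012  -0.0065 -0.0003]
t 6.3 p [500.1 233.4  74.8] ft [-0.9 -0.9 -0.5] tq [-0.03  0.06  0.01] grip 0.9936311784528864
axes [[0.478, -0.011, 0.878], [-0.878, -0.005, 0.478], [-0.0, -1.0, -0.012]]
shift after turn [-0.0019  0.0728  0.0041] before turn [-0.0019  0.0728  0.005 ]
```

View pics/p2.png

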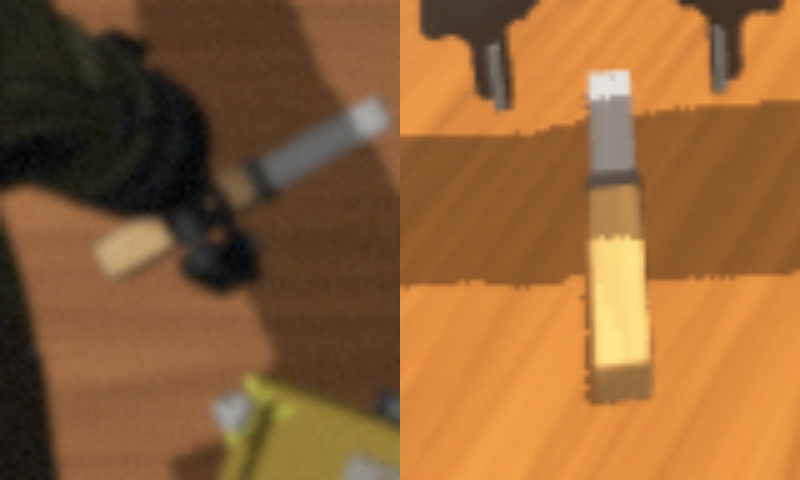

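The pictures show the open fingers straddling the handle (top view crop, at the handle's front end), with the handle about midway between them. Next I descend and grip.

Call:
apply_moves(motion=[0.012,-0.006,0,0,0,0,0.085,0,0,0,-0.002,0.02,0.004,0.085,0,0,0,0,0.02,0,0.085,0,0,0,0,0.02,0,0.085,0,0,0,0,0.012,0,0.085,0,0,0,0,0,0,0.085])

```text
time: 7.0
ee_pos: [508.4, 239.5, 8.0]
ee_rot: [0.612, -0.605, 0.357, -0.362]
ft_force: [-0.7, -0.8, -0.3]
grip_width: 0.998
```

Call:
apply_moves(motion=[0,0,0,0,0,0,0,0,0,0,0,0,0,0,0,0,0,0,0,0,0,0,0,0,0,0,0,0,0,0,0,0,0,0,0,0,0,0,0,0,0,0,0,0,0,0,0,0,0,0,0,0,0,0,0,0,0,0,0,0,0,0,0])

```text
time: 7.9
ee_pos: [508.9, 239.7, 8.8]
ee_rot: [0.613, -0.605, 0.357, -0.362]
ft_force: [-1.3, 0.1, 5.6]
grip_width: 0.265
```

Run:
```python
from go import *
delta([502.8,237,2],-1.066)
```

```text
rotvec [-0.0126 -0.0011  0.0007]
t 7.9 p [508.9 239.7   8.8] ft [-1.3  0.1  5.6] tq [-0.17  0.27  0.  ] grip 0.2645207762126941
axes [[0.483, 0.011, 0.876], [-0.876, 0.005, 0.483], [0.001, -1.0, 0.013]]
shift after turn [-0.0006  0.0068 -0.0066] before turn [-0.0006  0.0067 -0.0067]
```

Run:
```python
from go import *
from h import *
s=snapshot("side");t=snapshot("top")
im=np.zeros((480,800,3),np.uint8)
im[:,:400]=cv2.resize(t["frame"][150:246,120:200],(400,480));im[:,400:]=cv2.resize(s["frame"][236:332,160:240],(400,480),interpolation=cv2.INTER_CUBIC);cv2.imwrite("pics/p3.png",im)
for i in range(3): st,p,R=pose();print(p.round(1),np.round(st["ft_force"],1),R.as_quat().round(4)); snapshot("top")
```

```text
[508.9 239.7   8.8] [-0.7 -0.9  5.4] [-0.6051  0.3572 -0.3621  0.6125]
[508.9 239.7   8.8] [-1.8 -0.2  5.2] [-0.6051  0.3571 -0.3621  0.6125]
[508.9 239.7   8.8] [-0.6 -0.7  5.4] [-0.6051  0.3571 -0.3621  0.6125]
```

View pics/p3.png

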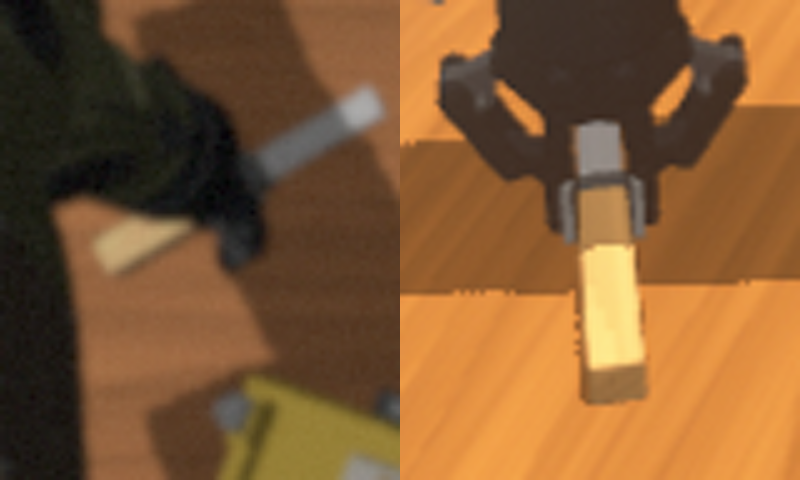

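The side view shows the pads on the handle at its front end, but the TCP is 7 mm high. I'll regrip lower for a stronger hold.

Call:
apply_moves(motion=[0,0,0,0,0,0,0.05,0,0,0,0,0,0,0.05,0,0,0,0,0,0,0.05,0,0,0,0,0.003,0,0.05,0,0,0,0,0.003,0,0.05,0,0,0,0,0,0,0.05,0,0,0,0,0,0,0,0,0,0,0,0,0,0,0,0,0,0,0,0,0,0,0,0,0,0,0,0])

```text
time: 9.15
ee_pos: [508.8, 239.7, 2.0]
ee_rot: [0.612, -0.605, 0.357, -0.362]
ft_force: [0.3, -0.5, 1.2]
grip_width: 0.268
```

Call:
apply_moves(motion=[0,0,0,0,0,0,0,0,0,0,0,0,0,0,0,0,0,0,0,0,0])

```text
time: 9.45
ee_pos: [508.8, 239.7, 2.1]
ee_rot: [0.612, -0.605, 0.357, -0.362]
ft_force: [-0.4, 0.4, 2.0]
grip_width: 0.267
```

Call:
apply_moves(motion=[0,0,0,0,-0.02,0,0,0,0,0,0,-0.03,0,0,0,0,0,0,-0.03,0,0,0,0,0,0,0,0,0,0,0,0,0,0,0,0])

```text
time: 9.95
ee_pos: [507.9, 239.3, 82.0]
ee_rot: [0.612, -0.605, 0.357, -0.362]
ft_force: [-0.2, -0.4, -2.7]
grip_width: 0.269
```

Run:
```python
from go import *
from h import *
n=np.array([-.12,-.9928]);g=np.array([522.5,-144.2])-190*n
delta([g[0],g[1],90],-1.691)
t=snapshot("top");s=snapshot("side")
im=np.zeros((480,800,3),np.uint8)
im[:,:400]=cv2.resize(t["frame"][150:246,120:200],(400,480));im[:,400:]=cv2.resize(s["frame"][180:276,160:240],(400,480),interpolation=cv2.INTER_CUBIC);cv2.imwrite("pics/p4.png",im)
```

```text
rotvec [-0.0122  0.6239 -0.0033]
t 9.95 p [507.9 239.3  82. ] ft [-0.2 -0.4 -2.7] tq [-0.07 -0.   -0.02] grip 0.26928886317831735
axes [[0.483, 0.011, 0.876], [-0.876, 0.005, 0.483], [0.001, -1.0, 0.012]]
shift after turn [ 0.189  -0.008   0.0605] before turn [ 0.1887 -0.0087 -0.0612]
```

View pics/p4.png

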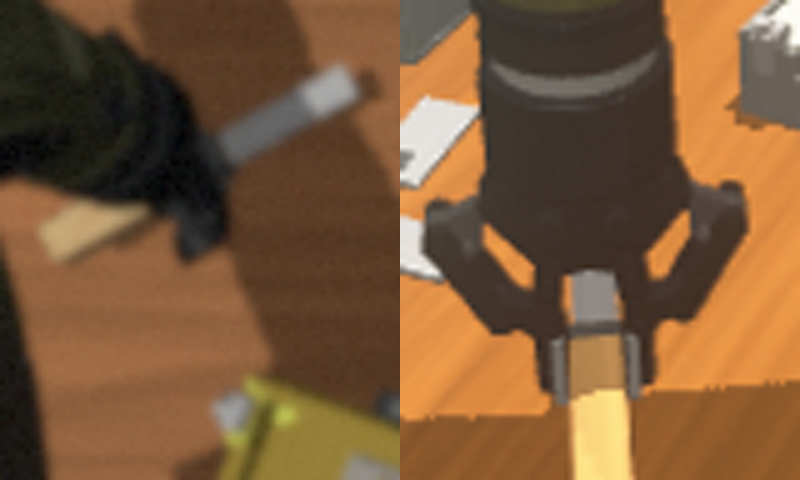

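Call:
apply_moves(motion=[-0.0025,0.125,0,0,0,0,0,-0.0025,0.125,0,0,0,0,0,-0.0025,0.125,0,0,0,0,0,-0.0025,0.125,0,0,0,0,0,-0.0025,0.125,0,0,0,0,0,0,0,0,0.035,0,0.015,0,0,0,0,0.035,0,0.015,0,0,0,0,0.035,0,0.015,0,0,0,0,0.035,0,0.015,0,0,0,0,0,0,0,0])

```text
time: 11.05
ee_pos: [550.3, 88.7, 79.6]
ee_rot: [0.466, -0.468, 0.532, -0.53]
ft_force: [-0.2, 0.0, -2.0]
grip_width: 0.27
```

Run:
```python
from go import *
from h import *
n=np.array([-.12,-.9928]);g=np.array([522.5,-144.2])-190*n
delta([g[0],g[1],34],-1.691)
pickle.dump(snapshot("top"),open("t5.pkl","wb"));pickle.dump(snapshot("side"),open("s5.pkl","wb"))
t=pickle.load(open("t5.pkl","rb"));s=pickle.load(open("s5.pkl","rb"))
im=np.zeros((600,800,3),np.uint8)
im[:,:400]=cv2.resize(t["frame"][120:240,200:280],(400,600),interpolation=cv2.INTER_CUBIC);im[:,400:]=cv2.resize(s["frame"][140:260,200:280],(400,600),interpolation=cv2.INTER_CUBIC);cv2.imwrite("pics/p5.png",im)
```

```text
rotvec [ 0.004  -0.0067  0.0001]
t 11.05 p [550.3  88.7  79.6] ft [-0.2  0.  -2. ] tq [-0.01  0.01  0.03] grip 0.2703404627201821
axes [[-0.127, -0.004, 0.992], [-0.992, 0.0, -0.127], [0.0, -1.0, -0.004]]
shift after turn [0.0445 0.0456 0.0003] before turn [0.0445 0.0456 0.0008]
```

View pics/p5.png

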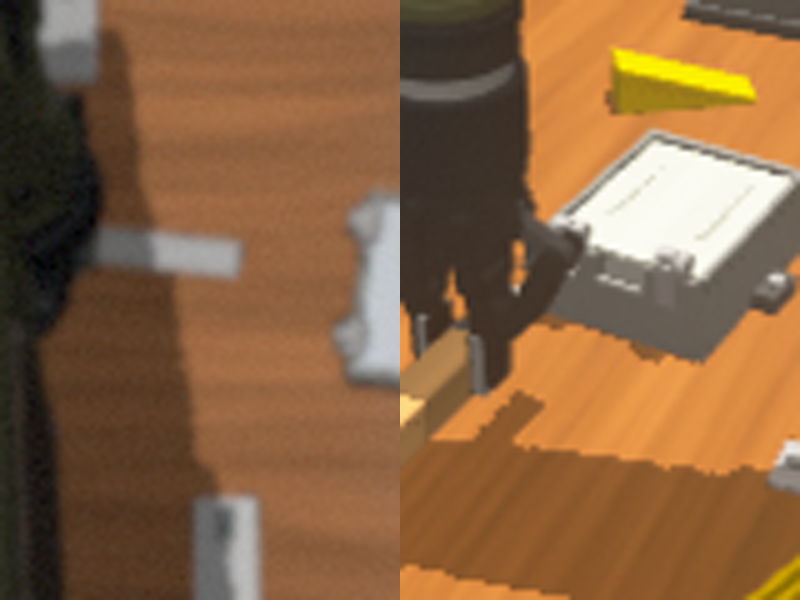

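Run:
```python
from go import *
from h import *
t=pickle.load(open("t5.pkl","rb"))
n=np.array([-.12,-.9928]);m=np.array([.9928,-.12]);O=np.array([522.5,-144.2])
f=lambda u,v:(200+u/5-.4,120+v/5-.4)
W=[ray(t,f(*p),91)[:2] for p in((241,259),(243,240),(237,278),(160,232),(157,268))]
for w in W: print(w.round(1),"box x",((w-O)@n).round(1),"y",((w-O)@m).round(1))
a=W[0]-(W[3]+W[4])/2;print("heading",np.arctan2(a[1],a[0]),"TCP->tip",np.linalg.norm(W[0]-[550.3,88.7]))
p=np.array([550.3,88.7]);print("tcp box",(p-O)@n,(p-O)@m)
```

```text
[538.7 -11.2] box x -134.0 y 0.2
[549.6 -12.2] box x -134.3 y 11.1
[527.9  -9. ] box x -134.9 y -10.8
[554.2  34.6] box x -181.3 y 10.0
[533.7  36. ] box x -180.3 y -10.5
heading -1.6821248437266194 TCP->tip 100.56103763246955
tcp box -234.55911999999998 -0.34816000000004266
```

Call:
apply_moves(motion=[0,0,0,0.01,0.024,0,0,0,0,0,0.01,0.0235,0,0,0,0,0,0.01,0,0,0,0,0,0,0.01,0,0,0,0,0,0,0,0,0,0])

```text
time: 11.65
ee_pos: [545.8, 52.9, 34.5]
ee_rot: [0.469, -0.468, 0.53, -0.529]
ft_force: [0.0, -0.6, -2.1]
grip_width: 0.267
```

Run:
```python
from go import *
from h import *
delta([530,0,32],-1.691)
st,p,R=pose()
n=np.array([-.12,-.9928]);m=np.array([.9928,-.12]);O=np.array([522.5,-144.2])
print("tcp box",(p[:2]-O)@n,(p[:2]-O)@m)
t=snapshot("top");s=snapshot("side")
tip=p[:2]+100.5*n;print("pred tip px side",proj(s,[*tip,p[2]+11]),"notch",proj(s,[*(O-70*n),43]))
pickle.dump((t,s),open("6.pkl","wb"))
im=np.zeros((600,800,3),np.uint8)
im[:,:400]=cv2.resize(t["frame"][135:225,230:290],(400,600),interpolation=cv2.INTER_CUBIC);im[:,400:]=cv2.resize(s["frame"][155:245,205:265],(400,600),interpolation=cv2.INTER_CUBIC);cv2.imwrite("pics/p6.png",im)
```

```text
rotvec [ 0.0012 -0.0017 -0.0025]
t 11.65 p [545.8  52.9  34.5] ft [ 0.  -0.6 -2.1] tq [-0.07  0.06 -0.02] grip 0.2671686872049361
axes [[-0.122, -0.001, 0.993], [-0.993, 0.003, -0.122], [-0.003, -1.0, -0.001]]
shift after turn [ 0.0544  0.0025 -0.0093] before turn [ 0.0544  0.0024 -0.0092]
tcp box -198.47529114568408 -0.5664161127901082
pred tip px side [239.51328622 199.44323624] notch [244.13785004 195.34771339]
```

View pics/p6.png

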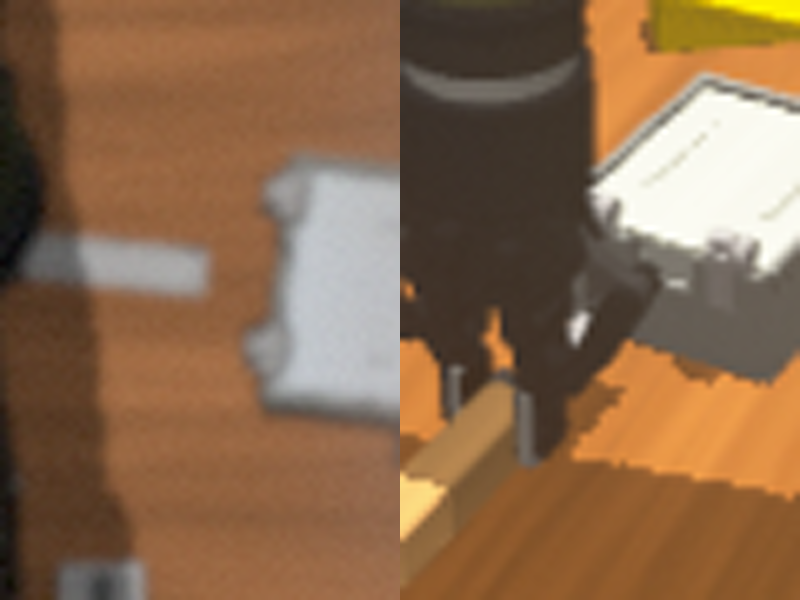

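Call:
apply_moves(motion=[0,0,0,0.005,0.0025,0,0,0,0,0,0.01,0,0,0,0,0,0,0.01,0,0,0,0,0,0,0.008,0,0,0,0,0,0,0,0,0,0])

```text
time: 12.25
ee_pos: [541.1, 19.3, 31.2]
ee_rot: [0.468, -0.468, 0.531, -0.529]
ft_force: [0.1, 0.4, -1.3]
grip_width: 0.268
```

Call:
apply_moves(motion=[0,0,0,0.008,0,0,0,0,0,0,0.008,0,0,0,0,0,0,0,0,0,0])

```text
time: 12.55
ee_pos: [539.3, 3.7, 31.1]
ee_rot: [0.468, -0.468, 0.531, -0.529]
ft_force: [0.1, 0.2, -1.8]
grip_width: 0.271
```

```bash
cat > bx.py <<'E'
from go import *
from h import *
n=np.array([-.12,-.9928]);m=np.array([.9928,-.12]);O=np.array([522.5,-144.2])
def rep():
    st,p,R=pose();h=R.apply([1,0,0])
    tip=p+100.5*h-11*R.apply([0,1,0])
    print(st["time"],"tcp",p.round(1),"ft",np.round(st["ft_force"],1),"tq",np.round(st["wrist_torque"],2),"tip box",((tip[:2]-O)@n).round(1),((tip[:2]-O)@m).round(1),tip[2].round(1),"h",h.round(3))
E
python3 -c "
from bx import *
rep()"
```

```text
12.55 tcp [539.3   3.7  31.1] ft [ 0.1  0.2 -1.8] tq [-0.01 -0.06  0.02] tip box -48.4 -1.3 41.8 h [-0.122 -0.992 -0.002]
```

The tip is about 12 mm past the inner wall face with no contact force, so it is in the notch. Now I pry up.

Call:
apply_moves(motion=[0,0,0,0,-0.004,0,0,0,0,0,0,-0.004,0,0,0,0,0,0,-0.004,0,0,0,0,0,0,-0.004,0,0,0,0,0,0,-0.004,0,0,0,0,0,0,0,0,0])

```text
time: 13.15
ee_pos: [540.5, 5.0, 52.2]
ee_rot: [0.47, -0.468, 0.53, -0.529]
ft_force: [0.6, -0.0, -1.6]
grip_width: 0.272
```

```bash
python3 -c "
from bx import *
rep()
t=snapshot('top');s=snapshot('side')
im=np.zeros((600,800,3),np.uint8)
im[:,:400]=cv2.resize(t['frame'][135:225,230:290],(400,600),interpolation=cv2.INTER_CUBIC);im[:,400:]=cv2.resize(s['frame'][155:245,215:275],(400,600),interpolation=cv2.INTER_CUBIC);cv2.imwrite('pics/p7.png',im)"
```

```text
13.15 tcp [540.5   5.   52.2] ft [ 0.6 -0.  -1.6] tq [ 0.02  0.07 -0.02] tip box -49.7 -0.1 62.9 h [-0.121 -0.993 -0.003]
```

View pics/p7.png

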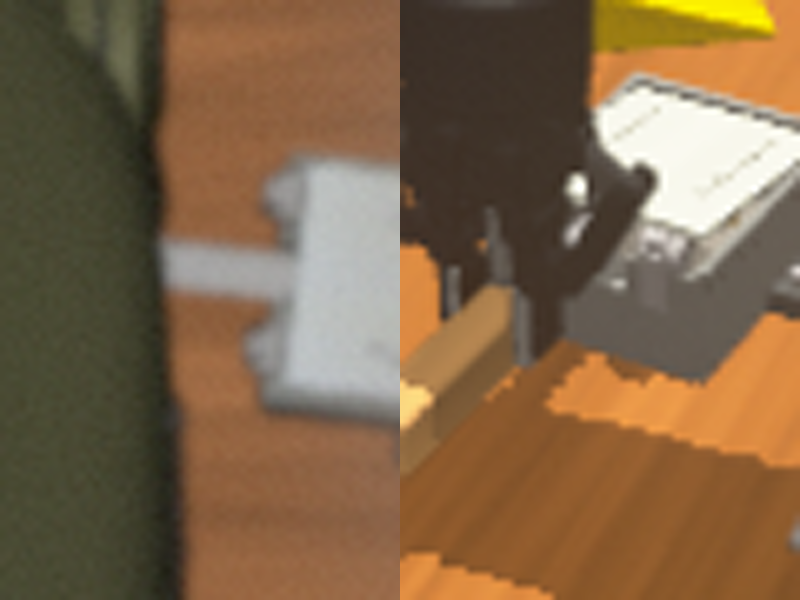

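The picture shows the blade going in under the cover and the cover's front edge up. I'll lift further and hold.

Call:
apply_moves(motion=[0,0,0,0,-0.003,0,0,0,0,0,0,-0.003,0,0,0,0,0,0,0,0,0,0,0,0,0,0,0,0])

```text
time: 13.65
ee_pos: [539.6, 4.8, 57.2]
ee_rot: [0.469, -0.468, 0.531, -0.528]
ft_force: [-0.7, 0.5, -2.0]
grip_width: 0.268
```

Call:
apply_moves(motion=[0,0,0,0,-0.003,0,0,0,0,0,0,-0.002,0,0,0,0,0,0,0,0,0,0,0,0,0,0,0,0])

```text
time: 14.05
ee_pos: [539.7, 4.7, 62.2]
ee_rot: [0.469, -0.468, 0.531, -0.528]
ft_force: [0.4, 0.3, -1.8]
grip_width: 0.267
```

```bash
python3 -c "
from bx import *
rep()
t=snapshot('top');s=snapshot('side')
im=np.zeros((600,800,3),np.uint8)
im[:,:400]=cv2.resize(t['frame'][135:225,230:290],(400,600),interpolation=cv2.INTER_CUBIC);im[:,400:]=cv2.resize(s['frame'][155:215,230:290],(400,600),interpolation=cv2.INTER_CUBIC);cv2.imwrite('pics/p8.png',im)"
```

```text
14.05 tcp [539.7   4.7  62.2] ft [ 0.4  0.3 -1.8] tq [0.01 0.02 0.  ] tip box -49.4 -0.9 73.0 h [-0.121 -0.993 -0.003]
```

View pics/p8.png

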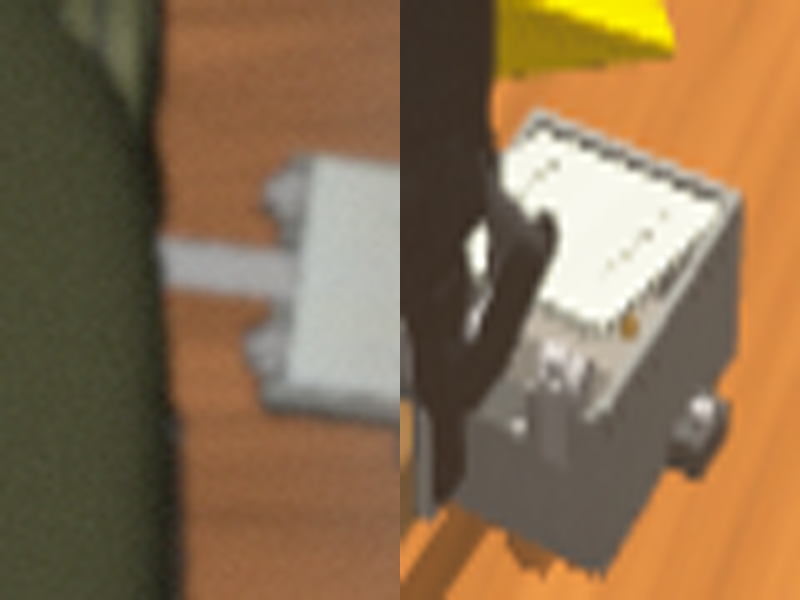

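The side view shows the cover's front edge, near (600,330), clearly above the rollers at (560,365). I'll lower the blade gently, then draw it straight out.

Call:
apply_moves(motion=[0,0,0,0,0.002,0,0,0,0,0,0,0.002,0,0,0,0,0,0,0.002,0,0,0,0,0,0,0.002,0,0,0,0,0,0,0.002,0,0,0,0,0,0,0.002,0,0,0,0,0,0.002,0,0,0,0,0,0,0,0,0])

```text
validation failed for argument at $.mo...
```

```bash
python3 -c "
from bx import *
rep()
t=snapshot('top');s=snapshot('side')
im=np.zeros((600,800,3),np.uint8)
im[:,:400]=cv2.resize(t['frame'][135:225,230:290],(400,600),interpolation=cv2.INTER_CUBIC);im[:,400:]=cv2.resize(s['frame'][155:215,230:290],(400,600),interpolation=cv2.INTER_CUBIC);cv2.imwrite('pics/p9.png',im)"
```

```text
14.15 tcp [539.6   4.7  62.1] ft [ 0.3 -0.1 -2.7] tq [ 0.05 -0.02 -0.01] tip box -49.3 -1.0 72.8 h [-0.121 -0.993 -0.003]
```

View pics/p9.png

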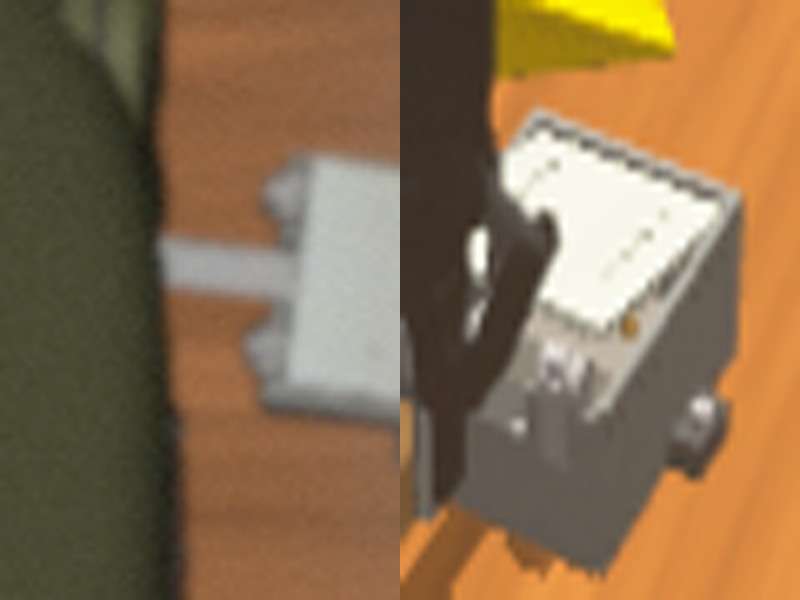

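That call had a miscounted row, so nothing moved and the picture is unchanged. I'll repeat it with whole rows.

Call:
apply_moves(motion=[0,0,0,0,0.002,0,0,0,0,0,0,0.002,0,0,0,0,0,0,0.002,0,0,0,0,0,0,0.002,0,0,0,0,0,0,0.002,0,0,0,0,0,0,0.002,0,0,0,0,0,0,0,0,0])

```text
time: 14.95
ee_pos: [539.4, 4.7, 49.8]
ee_rot: [0.469, -0.469, 0.531, -0.528]
ft_force: [0.2, -0.9, -0.8]
grip_width: 0.27
```

```bash
python3 -c "
from bx import *
rep()"
```

```text
14.95 tcp [539.4   4.7  49.8] ft [ 0.2 -0.9 -0.8] tq [-0.09  0.    0.  ] tip box -49.3 -1.2 60.6 h [-0.121 -0.993 -0.002]
```

Call:
apply_moves(motion=[0,0,0,0,0.003,0,0,0,0,0,-0.01,0,0,0,0,0,0,-0.01,0,0,0,0,0,0,-0.02,0,0,0,0,0,0,-0.03,0,0,0,0,0,0,-0.03,0,0,0,0,0,0,0,0,0,0])

```text
time: 15.65
ee_pos: [552.8, 108.3, 47.7]
ee_rot: [0.471, -0.469, 0.53, -0.527]
ft_force: [0.6, -1.4, -1.2]
grip_width: 0.267
```

```bash
python3 -c "
from bx import *
rep()
t=snapshot('top');s=snapshot('side');pickle.dump((t,s),open('10.pkl','wb'))
u=proj(s,[*(O-64*n),67]);v=proj(s,[*(O-64*n),50]);print(u,v)
# predicted side pixels of cover front corner (far from gripper), raised vs shut
for z in(55,60,65,72,80):print(z,proj(s,[*(O-63*n-49*m),z]).round(1),proj(s,[*(O-63*n+49*m),z]).round(1))
g=cv2.cvtColor(s['frame'],cv2.COLOR_BGR2GRAY);x0=int(proj(s,[*(O-63*n-30*m),72])[0])
for x in(x0-6,x0,x0+6,x0+10):print(x,g[172:212,x].tolist())
"
```

```text
15.65 tcp [552.8 108.3  47.7] ft [ 0.6 -1.4 -1.2] tq [-0.06 -0.02 -0.04] tip box -153.8 0.2 58.2 h [-0.116 -0.993 -0.005]
[245.16722873 187.38341194] [245.14949678 192.33408299]
55 [260.4 195.3] [230.7 186.3]
60 [260.5 193.8] [230.7 184.9]
65 [260.5 192.4] [230.7 183.4]
72 [260.6 190.3] [230.6 181.4]
80 [260.6 187.9] [230.6 179. ]
248 [248, 248, 232, 235, 247, 248, 248, 249, 249, 249, 249, 249, 249, 249, 212, 156, 158, 143, 141, 141, 142, 136, 119, 117, 117, 172, 123, 99, 96, 96, 95, 96, 96, 95, 95, 95, 95, 101, 102, 103]
254 [248, 248, 248, 248, 249, 249, 249, 249, 249, 248, 248, 248, 248, 248, 248, 250, 170, 190, 214, 178, 147, 138, 114, 108, 107, 107, 107, 106, 107, 106, 98, 97, 97, 97, 97, 96, 97, 95, 98, 156]
260 [249, 249, 249, 249, 248, 248, 248, 248, 248, 247, 249, 239, 238, 248, 248, 249, 249, 247, 168, 179, 150, 148, 168, 183, 113, 95, 96, 98, 98, 98, 98, 98, 97, 97, 96, 97, 96, 95, 96, 100]
264 [245, 249, 248, 248, 248, 248, 247, 248, 247, 201, 246, 248, 249, 249, 244, 138, 137, 183, 190, 182, 141, 103, 99, 99, 99, 99, 98, 98, 97, 97, 98, 98, 98, 98, 96, 107, 133, 157, 160, 161]
```

The side-view edge pixel at (260,190) puts the cover's top front edge at about z = 72, so its underside is about 67. It is resting on the rollers. Now I lay the blade down.

Call:
apply_moves(motion=[0,0,0,-0.01,0.015,0,0,0,0,0,-0.01,0.015,0,0,0,0,0,0,0.008,0,0,0,0,0,0,0.003,0,0,0,0,0,0,0,0,0,0,0,0,0,0,0,0])

```text
time: 16.35
ee_pos: [554.3, 123.4, 6.9]
ee_rot: [0.469, -0.468, 0.531, -0.529]
ft_force: [0.3, -0.7, -0.8]
grip_width: 0.269
```

```bash
python3 -c "
from bx import *
rep()"
```

```text
16.35 tcp [554.3 123.4   6.9] ft [ 0.3 -0.7 -0.8] tq [-0.06 -0.02  0.02] tip box -168.9 -0.7 17.6 h [-0.122 -0.993 -0.003]
```

Call:
apply_moves(motion=[0,0,0,0,0.002,0,0,0,0,0,0,0.002,0,0,0,0,0,0,0,0,0])

```text
time: 16.65
ee_pos: [553.9, 123.8, 2.4]
ee_rot: [0.469, -0.469, 0.531, -0.528]
ft_force: [-0.9, -0.1, -1.4]
grip_width: 0.27
```

```bash
python3 -c "
from bx import *
rep()"
```

```text
16.65 tcp [553.9 123.8   2.4] ft [-0.9 -0.1 -1.4] tq [-0.05  0.01  0.01] tip box -169.3 -1.1 13.2 h [-0.121 -0.993 -0.003]
```

Call:
apply_moves(motion=[0,0,0,0,0,0,0.085,0,0,0,0,0,0,0.085,0,0,0,0,0,0,0.085,0,0,0,0,0,0,0.085,0,0,0,0,0,0,0.085,0,0,0,0,0,0,0.085,0,0,0,0,-0.02,0,0.085,0,0,0,0,-0.03,0,0.085,0,0,0,0,-0.04,0,0.085,0,0,0,0,-0.04,0,0.085])

```text
time: 17.65
ee_pos: [553.5, 123.5, 133.3]
ee_rot: [0.469, -0.469, 0.531, -0.528]
ft_force: [0.6, -0.0, -0.7]
grip_width: 0.994
```

Call:
apply_moves(motion=[0,0,0,-0.04,-0.03,0,0.085,0,0,0,-0.04,-0.03,0,0.085,0,0,0,-0.04,0,0,0.085,0,0,0,-0.04,0,0,0.085,0,0,0,-0.04,0,0,0.085,0,0,0,0,0,0,0.085])

```text
time: 18.25
ee_pos: [578.8, 327.0, 192.3]
ee_rot: [0.471, -0.469, 0.53, -0.527]
ft_force: [0.1, -0.7, 0.9]
grip_width: 0.995
```

```bash
python3 -c "
from bx import *
rep()
t=snapshot('top');s=snapshot('side')
im=np.zeros((600,800,3),np.uint8)
im[:200,:]=cv2.resize(t['frame'][150:210,130:370],(800,200),interpolation=cv2.INTER_CUBIC);im[200:]=cv2.resize(s['frame'][150:260,140:360],(800,400),interpolation=cv2.INTER_CUBIC);cv2.imwrite('pics/p12.png',im)
g=cv2.cvtColor(s['frame'],cv2.COLOR_BGR2GRAY);print(g[172:212,260].tolist())"
```

```text
18.25 tcp [578.8 327.  192.3] ft [ 0.1 -0.7  0.9] tq [-0.03 -0.05 -0.  ] tip box -374.0 -0.3 202.8 h [-0.116 -0.993 -0.005]
[252, 252, 252, 252, 252, 251, 251, 251, 251, 251, 252, 245, 245, 251, 252, 252, 252, 251, 179, 190, 160, 158, 180, 196, 123, 105, 105, 106, 107, 108, 106, 107, 106, 105, 106, 105, 105, 106, 105, 108]
```

View pics/p12.png

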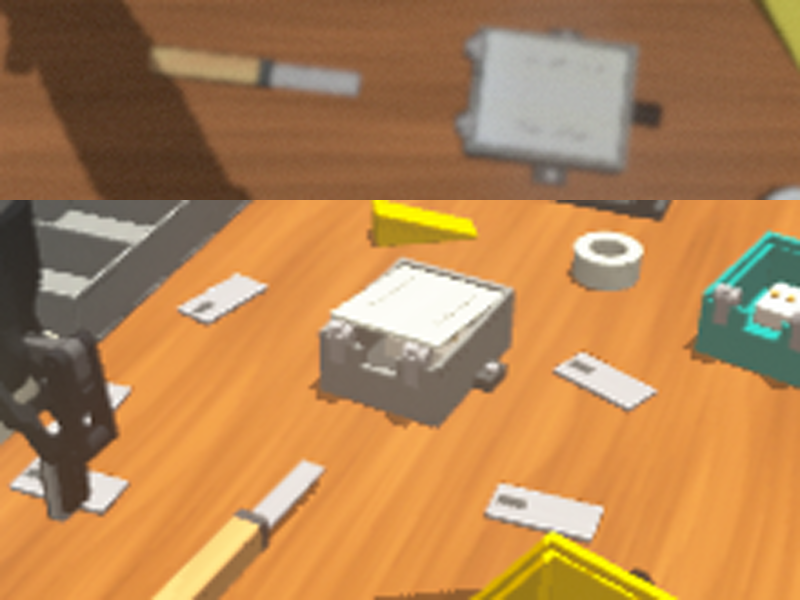

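The cover leans on the rollers with its front edge up, above the open notch at (380,350). The blade lies flat and released at (240,530), clear of the box, and the bystanders look unmoved. I'm handing in.

```bash
python3 -c "
from rig import *
print(sign_off())"
```

```text
the job is handed in; nothing more can be done
None
```

I pried the cover's notched edge up past the two roller clips, laid the blade back on the bench, and handed the job in at about 18.3 s of the 48 s allowed. No verdict was reported.

**Last checks**
- **Cover:** in the side view its top front edge is at about 72 mm, so the underside is about 67 mm. It rests on the rollers, as described, and the reading was the same after the blade was withdrawn and after it was released.
- **Blade:** it lies flat and released, with its tip about 100 mm from the box's front wall.
- **Bystanders:** the ones in the last picture look unmoved. That is by eye; I did not measure them, and not all were in the crop.

**What went wrong or disagreed**
- **Wrist limit:** on the first approach the last joint reached its limit, tilting and displacing the tool in free air. I turned it the other way, and nothing was touched.
- **First grip:** it was about 7 mm too high, so I gripped again lower.
- **Refused move:** one call had a miscounted row and was rejected. Nothing moved.
- **Prying force:** I never saw the expected 6–10 N at the wrist, because I only read it after the rows had ended. That the blade lifted the cover past the clips rests on the pictures, not on a force reading.

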